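# Lock a two-part mould with its draw latch

### The job

Lock the two-part metal mould shut with the draw latch on its top: lay the wire loop over the hooked keeper on the sliding half, then swing the lever over, away from the keeper, and press it down past centre until it bears on the rubber tip of the stop screw under it, then let go. The stop screw is set to a different height each time, so feel for it, and nowhere push on the mould or latch with more than about 25 N. Leave the things standing round about where they are.

Things in the scene. Friction and masses are not known exactly. Their poses are not given: they have to be found in the camera images.
- mould: Fixed two-part metal mould: dark base plate 250x130x10 mm (x -115 to 135 mm), two aluminium halves 110 mm wide, flat tops 55 mm over the table; latch half x -105 to 30 mm, sliding half 41 to 128 mm. Origin on the underside, straight below the latch lever's pivot; z up, x level from the pivot to the keeper, y along the hinge axis. Two brass necks, 28 mm wide, rise 10 mm at x 5, y +-42 mm.
- lever_pivot (a point): Axis of the lever's hinge, 71 mm over the table, at the mould's x = 0, y = 0; same axes as the mould. The lever is a steel plate 30 mm wide and 5 mm thick, centred on the pivot and reaching 78 mm from it, with a lip at its free end that stands 8 mm proud of the face that is upper when flat.
- stop_foot (a point): Foot of the upright stop screw, on the mould's top (55 mm over the table), at the mould's x = -60 mm, y = 0. The screw has a round black rubber tip 12 mm wide. Its height is not reported and differs each time: the tip is 62.5 to 72.5 mm over the table, so the lever's underside meets it between 1.50 and 1.67 rad; there the force rises by 10 N or more within 1 mm.
- latch_lever (a joint): Lever angle: 0 upright, negative leaning to the keeper (least -0.9), positive away from it, 1.571 flat (along the mould's -x). Starts at -0.60 to -0.30. Stiff hinge (0.11 N m): it stays where left, never snaps shut. With the loop hooked it draws the sliding half in from about 0.5 on; the push, square at 60 mm from the pivot, peaks at 4 to 7 N near 0.8; dead centre 1.42, stop 1.50 to 1.67.
- lever_end (a point): Middle of the lever's free end, 78 mm from the pivot; z of its frame points along the lever outward, x to the face that is the upper one when flat.
- latch_loop (a joint): Angle of the wire loop relative to the lever, 0 parallel with it. Lever angle plus loop angle is the loop's lean from upright (negative to the keeper, -1.57 level toward the keeper). It starts raised beside the lever (0.05 to 0.25), held by light friction; leaning more than about 0.8 rad to the keeper it falls by its own weight.
- loop_bar (a point): Middle of the loop's end bar: round, 8 mm thick, along the mould's y, 44 mm between two 5 mm wire arms. The loop hangs on pins in the lever 18 mm from the pivot (2.7 mm behind the lever's middle plane, the lower side when flat) and is 88 mm long from pins to bar. Laid down with the lever as it starts, the bar lands on the keeper's floor 11 to 20 mm beyond the seat, clear of the lip.
- keeper_seat (a point): Where the bar's centre sits when hooked, on the sliding half, 76 mm from the pivot and level with it; mould's axes. Steel hook 24 mm wide: post on the pivot's side, its face 4 mm from this point; lip reaching 5 mm beyond the point, underside 5.5 mm and top 12 mm above it; floor 5.5 mm below, running 26 mm beyond. The bar goes down beyond the lip; the lever then draws it back under it.
- mould_slide (a joint): How far the sliding half is drawn in, 0 to 0.008 m; the gasket springs it back to 0 with 4.7 N per mm. Latched it reads about 0.006.
- screwdriver: Bystander: screwdriver with an orange handle, 190 mm long, lying to the right of the mould; origin under its middle.
- gel_tub: Bystander: open pink tub, 96 mm wide and 55 mm high, left of the mould; origin under its middle.
- steel_cup: Bystander: plain steel cup, 72 mm wide and 82 mm high, beyond and right of the mould; origin under its middle.
- tub_lid: Bystander: pink tub lid, 98 mm wide, 16 mm high, nearer the robot and right of the mould; origin under its middle.
- drop_bottle: Bystander: small dark bottle with a white cap, 30 mm wide, 62 mm high, beyond and right of the mould; origin under its middle.

How it is judged:
On the way, in this order (a step that is already met when the one before it is completed fails the run):
1. the loop lies over the keeper, its bar down behind the hook (x of loop_bar in the frame of keeper_seat between -0.003 and 0.026 m and z of loop_bar in the frame of keeper_seat below 0.004 m), for 0.2 s.
2. the lever draws the hooked sliding half in by more than 4.5 mm (x of loop_bar in the frame of keeper_seat between -0.003 and 0.005 m and z of loop_bar in the frame of keeper_seat below 0.004 m and value of joint mould_slide above 0.0045 m), for 0.1 s.
At the end, for the whole second after the job is handed in: The loop's bar is in the keeper's hook (within 5 mm of its seat along the latch, no more than 4 mm above it), the sliding half is drawn in by more than 4.5 mm, and the lever is past centre (over 1.46 rad), at rest and bearing on its rubber-tipped stop screw (more than 0.3 N) (all of step 2 and z of loop_bar in the frame of keeper_seat above -0.007 m and value of joint latch_lever above 1.46 rad and contact force between latch_lever_c0 and anything else above 0.3 N and velocity of joint latch_lever below 0.05 rad/s); the robot touches nothing.
It fails at once if the mould or latch is pushed with more than 30 N (contact force between any of the fingers, the arm and mould above 30 N).
It fails at once if a bystander is moved more than 25 mm (distance of any of screwdriver, gel_tub, steel_cup, tub_lid, drop_bottle from where it was at the start of the episode above 0.025 m).
It also fails if it takes over 69 s, if anything falls off the work surface, if the arm or the gripper's body presses on something with over 40 N, if the wrist force passes 120 N, or if a joint passes its speed limit or range.

### The arm

A 6-joint arm with a two-finger parallel gripper is mounted at the origin on a cart in front of the work surface, level with it; the furniture and walls round the work are solid. World frame = base frame: x ahead of the robot, y to its left, z up, the work surface at z = 0. Lengths are in m, angles in rad, forces in N, time in s.
With the tool pointing down it reaches from about 0.25 to 0.775 m from the base axis. Payload 4 kg.
Tool frame: the origin (TCP) lies at the centre of the arm's flange, where the gripper is bolted on; the fingertips stand ahead of it and the grasp point (between the pads) lies 180 mm ahead of it (robot.tcp_to_tips is the z of the fingertips in the tool frame, in m); z points along the fingers, y is the direction in which the jaws open and shut (so a half turn about z gives the same grasp; the last joint's range is limited). The gripper opens to 94 mm and grips with 3 to 60 N. Pads are 16 mm wide; open, the fingers measure 119 mm over their backs; the gripper's body (75 mm by 177 mm) begins 78 mm behind the grasp point.
Start: joints at [-1.342, 0.087, 1.371, -0, 1.684, -0.103], TCP at [0.179, -0.52, 0.405] pointing down, gripper open.
Joint ranges: [-3.1, 3.1], [-0.76, 2.03], [0.27, 2.55], [-1.08, 4.22], [0.17, 2.65], [-2.57, 2.57]. Speed limits (rad/s): [2.79, 2.79, 3.14, 3.14, 3.14, 3.14].

### API

Orientations are given as [roll, pitch, yaw] about the fixed x, y, z axes, in that order (R = Rz(yaw) Ry(pitch) Rx(roll)).
In Python, from bench import robot gives the robot as it stands.
- The arm moves only by the tool move_arm, never from a script. Its argument "increments" is a list that holds one entry, the list of rows, each a list of 7 numbers: the opening, from 0 (shut) to 1 (fully open), then the shift along the tool's x, y, z as a fraction of full scale, then the turn, a rotation vector about the tool's x, y, z as a fraction of full scale. In form: [[[jaw, dx, dy, dz, rx, ry, rz], ...]]. A call has 1 to 8 rows; each row is the pose to reach, as a shift and turn from the pose commanded when the call began, along the tool's axes at that moment; what a row does not reach only later rows make up. Full scale, the value 1, is 0.1 m for a shift and pi/2 rad for a turn. A row lasts 1/12 s, in which the tool goes at most 41.7 mm and 7.16 degrees, less where a joint would pass 70% of its speed; a pose out of reach is approached as far as the arm can. A call with a number of a shift or a turn outside -1 to 1 is refused whole. A call with a gripper value outside its range is refused whole. The fingers move at their own pace and stop on an object; the grip force is fixed at half the most. Time passes only in rows, so rows that repeat a pose let the fingers close. It gives the time, the measured TCP pose, the force and the opening at its end, in the units of the state.
- robot.get_obs(): the state, without advancing time (a new reading comes with each control period).
- robot.snapshot(name): name is "scene" or "top" or "wrist"; returns (picture, depth): 400x640x3 uint8, red, green, blue; 400x640 float32, m along the optical axis (not along the pixel's ray), 0 where there is no reading.
- robot.camera_params(name): a dict with "mtx" (3x3 intrinsics, pixels), "R" (3x3) and "t" (3): a world point X has camera coordinates R X + t. Camera axes: x right, y down, z forward; pixel columns grow to the right and rows downward; lengths in m; the calibration is good to about 2 mm. A picture is of the moment at which its call begins: read the wrist's pose just before it. camera_params takes no time and is no camera call; for the wrist camera it gives the pose at the moment of the call.
- robot.close_job(): hands the job in, once; it reports no verdict.
The state is a dict: "time": time; "joint_positions": joint angles; "qvel": joint speeds; "joint_torque": joint torques, N m; "tool_pos": TCP position; "ee_rot": TCP orientation; "wrist_force": force on the tool from outside, world axes, zero at the start; "wrist_torque": the same for the moment, N m; "width": finger opening in m.
Only numpy, scipy, OpenCV 4.12 (cv2) and the standard library are available. Lean on these libraries where they do the work, as an engineer would, in place of code of your own. Each camera call takes 0.05 s, during which the arm holds its last target.

## Working session

There is one attempt and no reset: what is moved stays moved. The work goes in short steps, Python scripts to look and compute and a tool call to move; the robot and the scene stay as the last step left them, time stands still between calls to the robot, and variables do not carry over. Pictures are saved under pics/ and viewed, and the job is handed in when it is done.

Besides the shell and the picture viewer there is one more tool, called after ">>>" as name(argument=value, ...) on one line, values as JSON. move_arm: Moves the arm, as the interface text tells. Its arguments: {"type":"object","properties":{"increments":{"type":"array","items":{"type":"array","items":{"type":"array","items":{"type":"number","minimum":-1,"maximum":1}}}}},"required":["increments"]}

```bash
ls; mkdir -p pics; python3 - <<'E'
from bench import robot
import cv2,numpy as np
o=robot.get_obs(); print(o, robot.tcp_to_tips)
for n in ["scene","top","wrist"]:
    p,d=robot.snapshot(n); cv2.imwrite(f"pics/{n}0.png",p[:,:,::-1]); np.save(f"pics/{n}0.npy",d)
    c=robot.camera_params(n); print(n,c)
E
```

```text
pics
{'time': 0.0, 'joint_positions': array([-1.34206960e+00,  8.79156774e-02,  1.37223591e+00,  1.60925886e-05,
        1.68357006e+00, -1.03061920e-01]), 'qvel': array([ 0.00056812, -0.00079118,  0.00087553, -0.00132221,  0.00235019,
       -0.00033699]), 'joint_torque': array([-2.34251547e-04, -3.40183389e+01, -3.02427793e+01,  7.19074742e-02,
        3.30987526e-02, -1.85267440e-04]), 'tool_pos': array([ 0.17914554, -0.5198848 ,  0.40353451]), 'ee_rot': array([-3.13947660e+00, -2.34939193e-04,  3.31790188e-01]), 'wrist_force': array([ 0.90722249, -0.29630443, -0.35821738]), 'wrist_torque': array([ 0.02805814,  0.02550591, -0.01806042]), 'width': 0.09417309693847052} 0.1992
scene {'mtx': array([[415.11740009,   0.        , 321.37924704],
       [  0.        , 415.11740009, 199.01602175],
       [  0.        ,   0.        ,   1.        ]]), 'R': array([[ 0.81196804, -0.58366732, -0.0063536 ],
       [-0.45195899, -0.62177941, -0.63962758],
       [ 0.36937917,  0.52222872, -0.7686587 ]]), 't': array([-0.44058753,  0.35047632,  0.95998856])}
top {'mtx': array([[415.72297807,   0.        , 318.98479073],
       [  0.        , 415.72297807, 197.20076007],
       [  0.        ,   0.        ,   1.        ]]), 'R': array([[-0.01262541, -0.99971473, -0.02027434],
       [-0.98514829,  0.01590869, -0.17096714],
       [ 0.17124091,  0.0178147 , -0.98506811]]), 't': array([0.05105942, 0.57534441, 1.09661627])}
wrist {'mtx': array([[293.05752055,   0.        , 312.2228154 ],
       [  0.        , 293.05752055, 201.19991772],
       [  0.        ,   0.        ,   1.        ]]), 'R': array([[ 0.32655345, -0.94517449, -0.00283494],
       [-0.91308898, -0.31624013,  0.25741153],
       [-0.24419533, -0.08147007, -0.96629771]]), 't': array([-0.54876802, -0.02841695,  0.39158239])}
```

View pics/scene0.png

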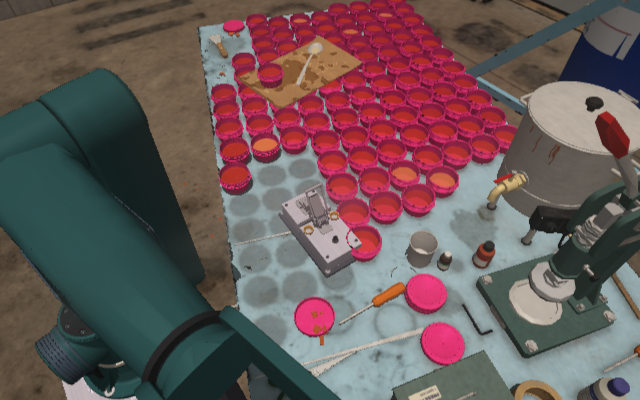

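View pics/top0.png

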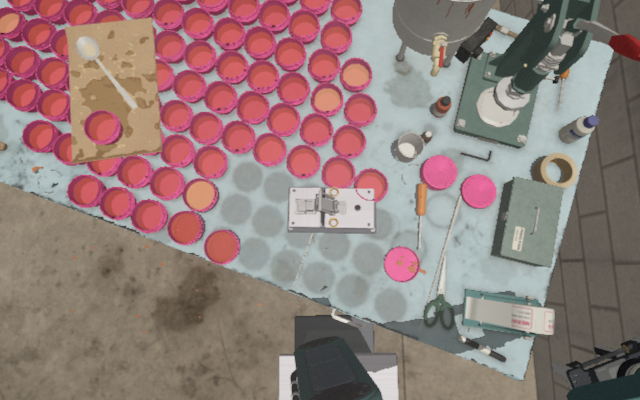

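View pics/wrist0.png

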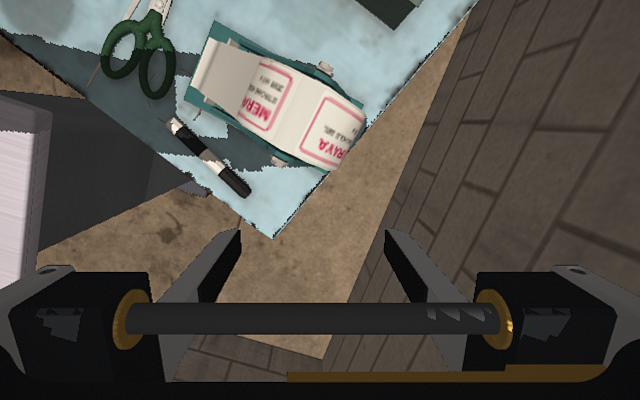

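```bash
python3 - <<'E'
import cv2
a=cv2.imread("pics/top0.png")[175:245,275:395]; cv2.imwrite("pics/topz.png",cv2.resize(a,None,fx=6.5,fy=6.5,interpolation=cv2.INTER_CUBIC))
a=cv2.imread("pics/scene0.png")[175:285,265:395]; cv2.imwrite("pics/scenez.png",cv2.resize(a,None,fx=5.4,fy=5.4,interpolation=cv2.INTER_CUBIC))
E
```

```text
(no output)
```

View pics/topz.png

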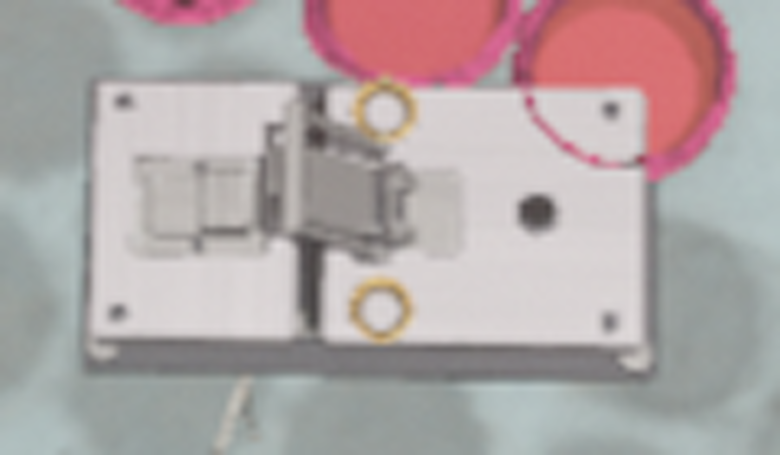

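View pics/scenez.png

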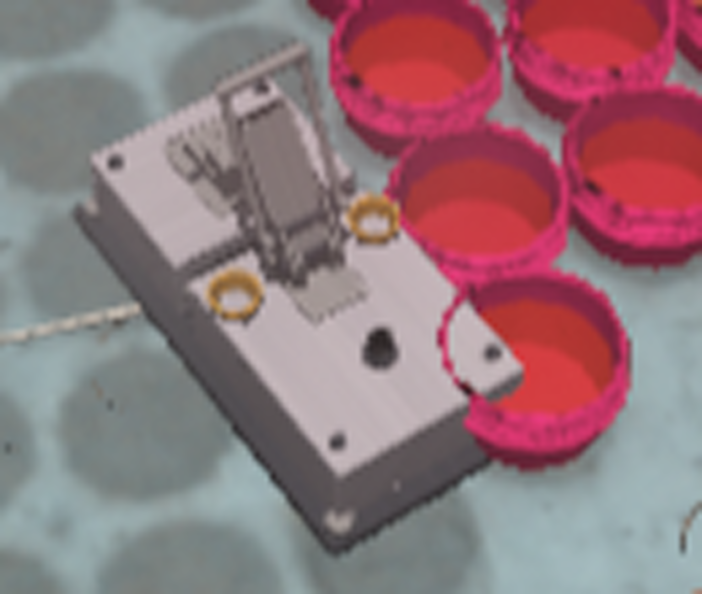

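```bash
cat > h.py <<'E'
import numpy as np,cv2
from bench import robot
def cast(n,uv,z):
    c=robot.camera_params(n) if isinstance(n,str) else n
    R,t,K=c['R'],c['t'],c['mtx']
    d=R.T@np.linalg.solve(K,[uv[0],uv[1],1]); o=-R.T@t
    return o+d*(z-o[2])/d[2]
def proj(n,X):
    c=robot.camera_params(n) if isinstance(n,str) else n
    p=c['mtx']@(c['R']@np.asarray(X)+c['t']); return p[:2]/p[2]
E
python3 - <<'E'
from h import *
T=lambda u,v:((u+.5)/6.5-.5+275,(v+.5)/6.5-.5+175)
S=lambda u,v:((u+.5)/5.4-.5+265,(v+.5)/5.4-.5+175)
np.set_printoptions(precision=4,suppress=True)
for n,uv,z in [("ringA",T(385,110),.065),("ringB",T(380,309),.065),("tip",T(537,212),.067),("c1 keeper far",T(97,82),.055),("c2 far right",T(643,88),.055),("c3",T(650,345),.055),("c4",T(88,338),.055)]:
    print(n,cast("top",uv,z))
for n,uv,z in [("ringA",S(374,218),.065),("ringB",S(236,294),.065),("tip",S(380,345),.067),("c4",S(92,158),.055),("c3",S(343,474),.055),("c2",S(523,372),.055)]:
    print(n,cast("scene",uv,z))
E
```

```text
ringA [0.5885 0.0019 0.065 ]
ringB [0.5047 0.0055 0.065 ]
tip [ 0.544  -0.0604  0.067 ]
c1 keeper far [0.6045 0.1238 0.055 ]
c2 far right [ 0.5981 -0.1075  0.055 ]
c3 [ 0.4892 -0.1066  0.055 ]
c4 [0.4955 0.1276 0.055 ]
ringA [0.5858 0.0014 0.065 ]
ringB [0.503  0.0035 0.065 ]
tip [ 0.5412 -0.0631  0.067 ]
c4 [0.4955 0.1251 0.055 ]
c3 [ 0.4888 -0.1044  0.055 ]
c2 [ 0.5926 -0.1096  0.055 ]
```

```bash
python3 - <<'E'
from h import *
from scipy.spatial.transform import Rotation as Ro
o=robot.get_obs();c=robot.camera_params("wrist")
R=Ro.from_euler('xyz',o['ee_rot']).as_matrix()
print(R.round(3)); print("cam in tool",R.T@(-c['R'].T@c['t']-o['tool_pos'])); print("cam axes in tool (rows)",(c['R']@R).round(3))
E
```

```text
[[ 0.945  0.326 -0.   ]
 [ 0.326 -0.945  0.002]
 [ 0.    -0.002 -1.   ]]
cam in tool [ 7.38065767e-02 -9.82907243e-05  1.96618932e-02]
cam axes in tool (rows) [[ 0.001  1.     0.001]
 [-0.966  0.001 -0.258]
 [-0.258 -0.001  0.966]]
```

>>> move_arm(increments=[[[0,0.25,-0.14,0,0,0,0],[0,0.5,-0.28,0,0,0,0],[0,0.75,-0.42,0,0,0,0],[0,1,-0.56,0,0,0,0]]])

```text
time: 0.48
tool_pos: [0.2559, -0.4336, 0.4042]
ee_rot: [-3.141, -0.0, 0.331]
wrist_force: [0.3, 0.6, -0.7]
width: 0.0708
```

>>> move_arm(increments=[[[0,0.35,-0.2,0,0,0,0],[0,0.7,-0.4,0,0,0,0],[0,1,-0.56,0,0,0,0]]])

```text
time: 0.73
tool_pos: [0.3327, -0.347, 0.4045]
ee_rot: [-3.141, -0.0, 0.332]
wrist_force: [0.0, -0.2, -0.3]
width: 0.0509
```

>>> move_arm(increments=[[[0,0.35,-0.2,0,0,0,0],[0,0.7,-0.4,0,0,0,0],[0,1,-0.56,0,0,0,0]]])

```text
time: 0.98
tool_pos: [0.4091, -0.2613, 0.4045]
ee_rot: [-3.141, -0.0, 0.333]
wrist_force: [0.2, 0.3, -0.1]
width: 0.0306
```

>>> move_arm(increments=[[[0,0.35,-0.2,0,0,0,0],[0,0.7,-0.4,0,0,0,0],[0,1,-0.56,0,0,0,0]]])

```text
time: 1.23
tool_pos: [0.4854, -0.1756, 0.4044]
ee_rot: [-3.141, -0.0, 0.333]
wrist_force: [-0.3, -1.1, 0.5]
width: 0.011
```

>>> move_arm(increments=[[[0,0.1,-0.06,0,0,0,-0.075],[0,0.2,-0.12,0,0,0,-0.15],[0,0.3,-0.2,0,0,0,-0.225],[0,0.4,-0.28,0,0,0,-0.3],[0,0.5,-0.35,0,0,0,-0.375],[0,0.6,-0.42,0,0,0,-0.45],[0,0.7,-0.5,0,0,0,-0.525],[0,0.8,-0.56,0,0,0,-0.6]]])

```text
time: 1.9
tool_pos: [0.542, -0.0982, 0.4042]
ee_rot: [-3.141, -0.0, 1.28]
wrist_force: [-0.1, -0.3, 0.5]
width: 0.0005
```

>>> move_arm(increments=[[[0,0,0,0,0,0,-0.075],[0,0,0,0,0,0,-0.15],[0,0,0,0,0,0,-0.168],[0,0,0,0,0,0,-0.168],[0,0,0,0,0,0,-0.168]]])

```text
time: 2.32
tool_pos: [0.5417, -0.0989, 0.4043]
ee_rot: [-3.141, -0.0, 1.537]
wrist_force: [0.4, 0.0, -0.0]
width: 0.0004
```

```bash
python3 - <<'E'
from h import *
p,d=robot.snapshot("wrist"); cv2.imwrite("pics/w1.png",p[:,:,::-1]); np.save("pics/w1.npy",d)
np.save("pics/w1c.npy",robot.camera_params("wrist"),allow_pickle=True)
o=robot.get_obs(); print(o['tool_pos'],o['ee_rot'],o['time'])
for X in [(.5453,-.0019,.071),(.5473,.074,.071)]: print(proj("wrist",X))
E
```

```text
[ 0.54173487 -0.09893329  0.40435627] [-3.14100947e+00 -6.43009242e-05  1.53721641e+00] 2.3667
[313.74723345 100.40228118]
[313.3419024   15.97056815]
```

View pics/w1.png

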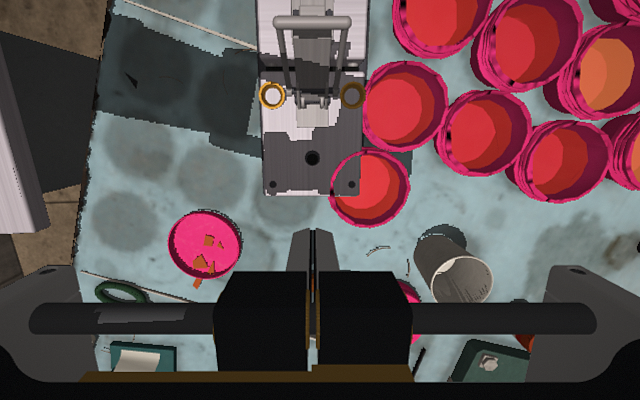

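```bash
python3 - <<'E'
from h import *
np.set_printoptions(precision=4,suppress=True)
c=np.load("pics/w1c.npy",allow_pickle=True).item(); d=np.load("pics/w1.npy"); p=cv2.imread("pics/w1.png")
cv2.imwrite("pics/w1z.png",cv2.resize(p[0:200,250:380],None,fx=3,fy=3,interpolation=cv2.INTER_CUBIC))
for n,uv,z in [("rA",(352,95),.065),("rB",(272,95),.065),("tip",(312,158),.067)]: print(n,cast(c,uv,z))
def P(u,v):
    z=d[v,u]; return c['R'].T@(z*np.linalg.solve(c['mtx'],[u,v,1])-c['t'])
for u,v in [(300,22),(312,22),(330,22),(345,22),(280,22),(312,158),(308,158),(316,158),(312,155),(285,180),(272,91),(312,40),(312,50),(312,60),(312,70),(312,80)]: print(u,v,P(u,v))
E
```

```text
rA [0.5849 0.0025 0.065 ]
rB [0.5025 0.0052 0.065 ]
tip [ 0.5416 -0.0605  0.067 ]
300 22 [0.5373 0.0389 0.1728]
312 22 [0.545  0.0384 0.1736]
330 22 [0.5567 0.0386 0.1718]
345 22 [0.5661 0.0377 0.1738]
280 22 [0.5245 0.0391 0.1737]
312 158 [ 0.5416 -0.0598  0.0725]
308 158 [ 0.5373 -0.0599  0.071 ]
316 158 [ 0.5459 -0.0601  0.0719]
312 155 [ 0.5417 -0.0569  0.0708]
285 180 [ 0.5099 -0.0858  0.055 ]
272 91 [0.5017 0.01   0.0564]
312 40 [0.5449 0.0373 0.1361]
312 50 [0.5447 0.032  0.1288]
312 60 [0.5445 0.0264 0.1197]
312 70 [0.5443 0.0204 0.1097]
312 80 [0.5441 0.0137 0.0993]
```

View pics/w1z.png

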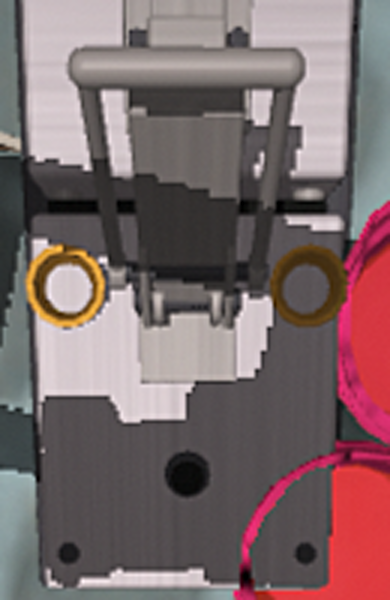

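>>> move_arm(increments=[[[0,0.3,0,0,0,0,0],[0,0.6,0,0,0,0,0],[0,0.9,0,0,0,0,0],[0,1,0,0.25,0,0,0],[0,1,0,0.5,0,0,0],[0,1,0,0.5,0,0,0]]])

```text
time: 2.87
tool_pos: [0.5438, 0.002, 0.3491]
ee_rot: [-3.132, -0.0, 1.539]
wrist_force: [-1.3, 0.3, -1.3]
width: 0.0002
```

>>> move_arm(increments=[[[0,0,0,0,0,0,0],[0,0.05,0,0.03,0,0,0],[0,0.05,0,0.03,0,0,0]]])

```text
time: 3.12
tool_pos: [0.5455, 0.006, 0.353]
ee_rot: [3.139, -0.0, 1.537]
wrist_force: [0.9, 0.2, 0.1]
width: 0.0002
```

```bash
python3 - <<'E'
from h import *
o=robot.get_obs(); print(o['tool_pos'],o['ee_rot'],o['wrist_force'])
p,d=robot.snapshot("wrist"); cv2.imwrite("pics/w2.png",p[:,:,::-1])
p,d=robot.snapshot("scene"); cv2.imwrite("pics/s2.png",cv2.resize(p[150:300,250:400,::-1],None,fx=4,fy=4))
E
```

```text
[0.54553859 0.00603077 0.3530397 ] [ 3.13922230e+00 -3.82712142e-04  1.53744894e+00] [0.86865425 0.18923059 0.08240255]
```

View pics/w2.png

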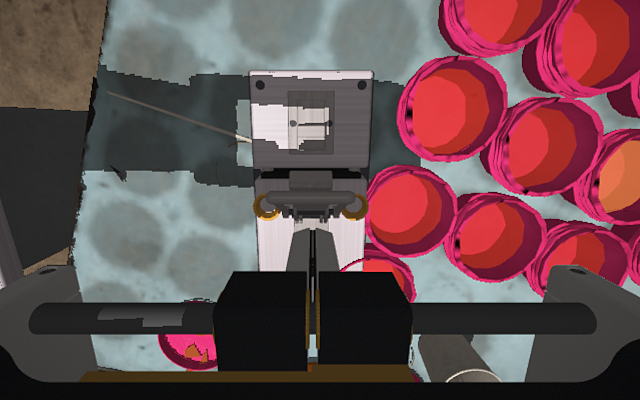

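View pics/s2.png

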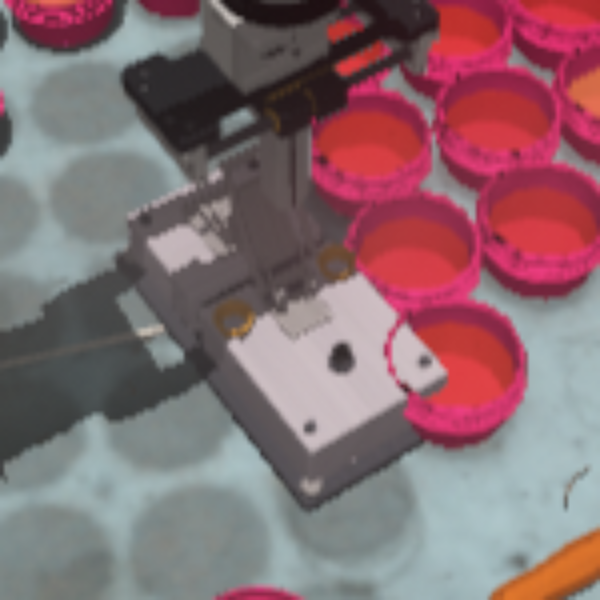

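>>> move_arm(increments=[[[0,0.1,0,0,0,0,0],[0,0.2,0,0,0,0,0],[0,0.28,0,0.02,0,0,0],[0,0.36,0,0.03,0,0,0],[0,0.44,0,0.06,0,0,0],[0,0.52,0,0.08,0,0,0],[0,0.52,0,0.08,0,0,0]]])

```text
time: 3.8
tool_pos: [0.5467, 0.0597, 0.3428]
ee_rot: [-3.14, -0.001, 1.54]
wrist_force: [0.5, 0.2, 0.7]
width: 0.0008
```

```bash
python3 - <<'E'
from h import *
o=robot.get_obs(); print(o['tool_pos'],o['ee_rot'],o['wrist_force'])
p,d=robot.snapshot("wrist"); cv2.imwrite("pics/w3.png",p[:,:,::-1])
E
```

```text
[0.54668538 0.05970607 0.34275308] [-3.14008147e+00 -5.99825104e-04  1.54023993e+00] [0.47873639 0.19198649 0.67237235]
```

View pics/w3.png

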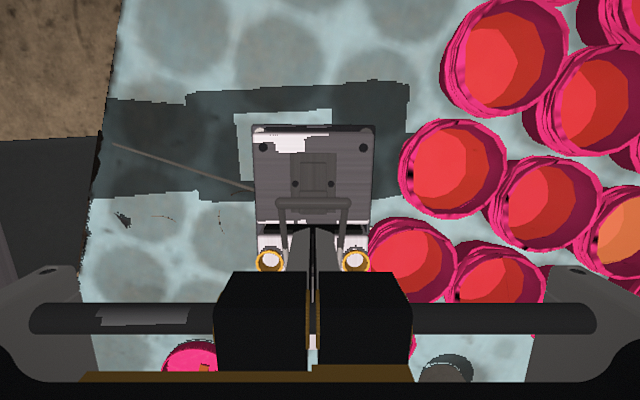

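>>> move_arm(increments=[[[0,0.06,0,0,0,0,0],[0,0.12,0,0.03,0,0,0],[0,0.18,0,0.08,0,0,0],[0,0.2,0,0.1,0,0,0],[0,0.2,0,0.1,0,0,0],[0,0.2,0,0.1,0,0,0]]])

```text
time: 4.35
tool_pos: [0.5475, 0.0781, 0.3332]
ee_rot: [-3.141, 0.0, 1.538]
wrist_force: [0.1, 0.1, 0.0]
width: 0.0004
```

```bash
python3 - <<'E'
from h import *
o=robot.get_obs(); print(o['tool_pos'],o['ee_rot'],o['wrist_force'])
c=robot.camera_params("wrist");p,d=robot.snapshot("wrist"); cv2.imwrite("pics/w4.png",p[:,:,::-1])
np.save("pics/w4c.npy",c,allow_pickle=True);np.save("pics/w4.npy",d)
p,d=robot.snapshot("scene"); cv2.imwrite("pics/s4.png",cv2.resize(p[150:300,250:400,::-1],None,fx=4,fy=4))
E
```

```text
[0.54746864 0.0780891  0.33320402] [-3.14077022e+00  3.53123394e-04  1.53843834e+00] [0.06501183 0.13946812 0.04991575]
```

View pics/w4.png

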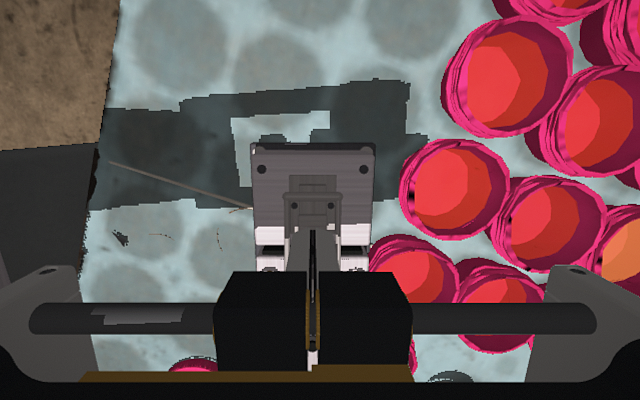

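View pics/s4.png

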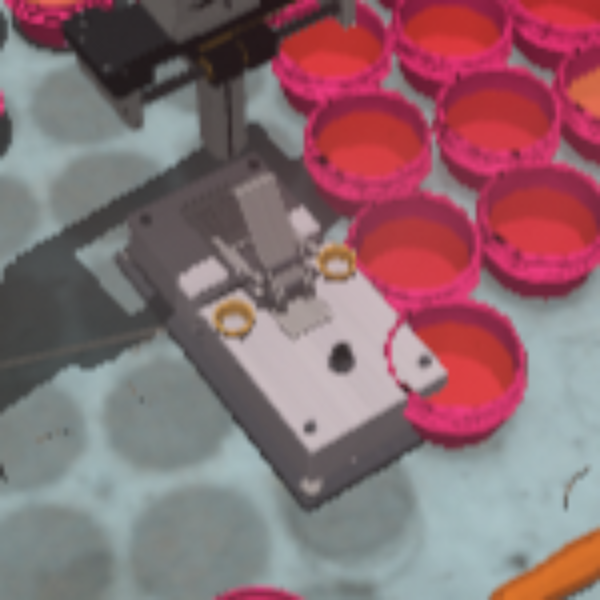

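```bash
python3 - <<'E'
from h import *
np.set_printoptions(precision=4,suppress=True)
c=np.load("pics/w4c.npy",allow_pickle=True).item(); d=np.load("pics/w4.npy"); p=cv2.imread("pics/w4.png")
cv2.imwrite("pics/w4z.png",cv2.resize(p[140:280,240:390],None,fx=5,fy=5,interpolation=cv2.INTER_CUBIC))
for v in range(176,228,4):
  z=d[v,320]; print(v,[ (c['R'].T@(d[v,u]*np.linalg.solve(c['mtx'],[u,v,1])-c['t'])) for u in (300,288)])
E
```

```text
176 [array([0.5364, 0.1079, 0.0571]), array([0.5256, 0.1078, 0.055 ])]
180 [array([0.5363, 0.1044, 0.0578]), array([0.5255, 0.1043, 0.0556])]
184 [array([0.5362, 0.1011, 0.0593]), array([0.5252, 0.1006, 0.0551])]
188 [array([0.5363, 0.0987, 0.0647]), array([0.5251, 0.097 , 0.0555])]
192 [array([0.5365, 0.0967, 0.0715]), array([0.5263, 0.0969, 0.071 ])]
196 [array([0.5365, 0.0938, 0.0741]), array([0.5264, 0.0941, 0.0738])]
200 [array([0.5363, 0.0898, 0.0721]), array([0.5261, 0.0903, 0.0727])]
204 [array([0.5358, 0.0845, 0.0657]), array([0.526 , 0.0869, 0.0732])]
208 [array([0.5357, 0.0811, 0.0665]), array([0.5259, 0.0837, 0.0743])]
212 [array([0.5354, 0.0772, 0.0656]), array([0.5258, 0.0804, 0.0752])]
216 [array([0.5362, 0.0789, 0.0828]), array([0.5256, 0.0769, 0.0753])]
220 [array([0.5361, 0.0753, 0.0823]), array([0.5254, 0.0733, 0.0752])]
224 [array([0.5359, 0.072 , 0.0829]), array([0.5254, 0.0704, 0.0772])]
```

View pics/w4z.png

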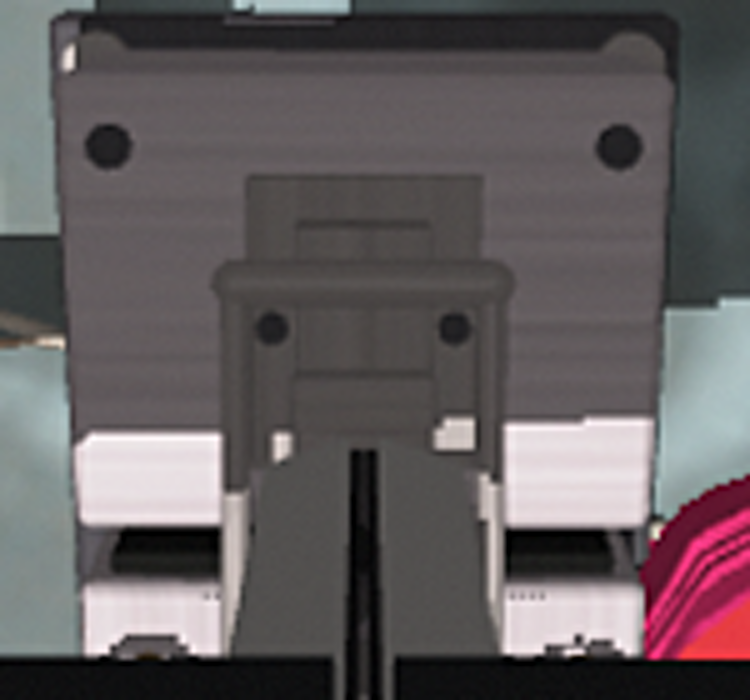

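>>> move_arm(increments=[[[0,0,-0.02,0.07,0,0,0],[0,0,-0.02,0.13,0,0,0],[0,-0.08,-0.02,0.13,0,0,0],[0,-0.16,-0.02,0.13,0,0,0],[0,-0.24,-0.02,0.13,0,0,0],[0,-0.32,-0.02,0.13,0,0,0],[0,-0.4,-0.02,0.13,0,0,0],[0,-0.4,-0.02,0.13,0,0,0]]])

```text
time: 5.12
tool_pos: [0.5444, 0.0365, 0.3216]
ee_rot: [3.14, 0.001, 1.536]
wrist_force: [-0.7, 0.1, -0.3]
width: 0.0007
```

```bash
python3 - <<'E'
from h import *
o=robot.get_obs(); print(o['tool_pos'],o['ee_rot'],o['wrist_force'])
c=robot.camera_params("wrist");p,d=robot.snapshot("wrist"); cv2.imwrite("pics/w5.png",p[:,:,::-1])
p,d=robot.snapshot("scene"); cv2.imwrite("pics/s5.png",cv2.resize(p[150:300,250:400,::-1],None,fx=4,fy=4))
E
```

```text
[0.54444543 0.03654939 0.32158766] [3.13958444e+00 6.74524904e-04 1.53645443e+00] [-0.69953734  0.05801004 -0.25812423]
```

View pics/w5.png

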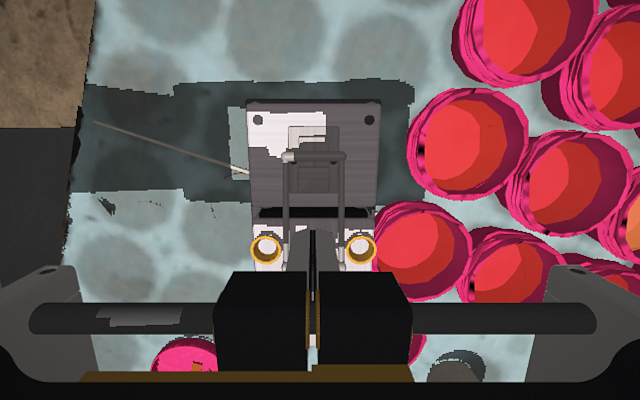

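View pics/s5.png

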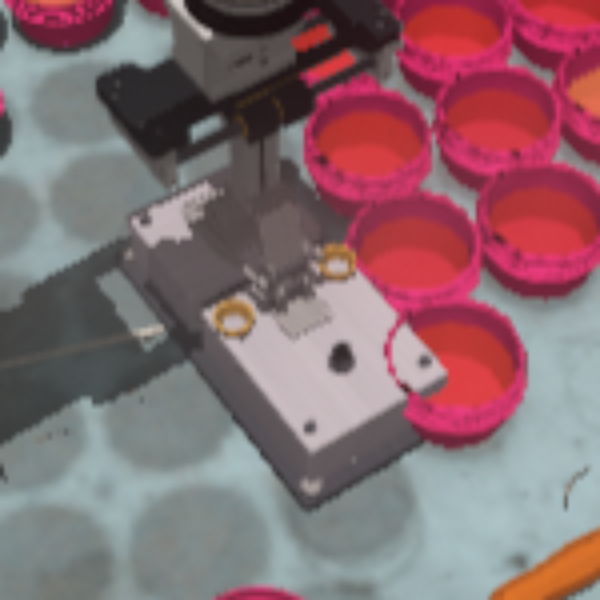

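>>> move_arm(increments=[[[0,-0.07,0,0,0,0,0],[0,-0.14,0,0,0,0,0],[0,-0.21,0,0,0,0,0],[0,-0.28,0,0,0,0,0],[0,-0.34,0,0,0,0,0],[0,-0.4,0,0,0,0,0],[0,-0.44,0,0,0,0,0],[0,-0.44,0,0,0,0,0]]])

```text
time: 5.88
tool_pos: [0.5426, -0.007, 0.32]
ee_rot: [-3.14, 0.001, 1.537]
wrist_force: [0.1, 0.1, 1.0]
width: 0.0007
```

```bash
python3 - <<'E'
from h import *
o=robot.get_obs(); print(o['tool_pos'],o['ee_rot'],o['wrist_force'])
c=robot.camera_params("wrist");p,d=robot.snapshot("wrist"); cv2.imwrite("pics/w6.png",cv2.resize(p[100:300,220:420,::-1],None,fx=3,fy=3))
np.set_printoptions(precision=4,suppress=True)
for v in range(176,250,3):
  print(v,[ (c['R'].T@(d[v,u]*np.linalg.solve(c['mtx'],[u,v,1])-c['t'])) for u in (313,290)])
E
```

```text
[ 0.54263462 -0.00698478  0.3199724 ] [-3.14015277e+00  9.25629466e-04  1.53693301e+00] [0.12007205 0.07865835 0.9681715 ]
176 [array([0.543 , 0.0242, 0.055 ]), array([0.5235, 0.0249, 0.0549])]
179 [array([0.5429, 0.0217, 0.0549]), array([0.5235, 0.0225, 0.0562])]
182 [array([0.5428, 0.0192, 0.0555]), array([0.5233, 0.0198, 0.0554])]
185 [array([0.5428, 0.017 , 0.0573]), array([0.5231, 0.0172, 0.0553])]
188 [array([0.5427, 0.0146, 0.0584]), array([0.523 , 0.0146, 0.0556])]
191 [array([0.5426, 0.0121, 0.0586]), array([0.5229, 0.0119, 0.0553])]
194 [array([0.5425, 0.0093, 0.0579]), array([0.5229, 0.0096, 0.0566])]
197 [array([0.5424, 0.0067, 0.0579]), array([0.5226, 0.0065, 0.0548])]
200 [array([0.5423, 0.0043, 0.0589]), array([0.5224, 0.004 , 0.0552])]
203 [array([0.5423, 0.0018, 0.0595]), array([0.5223, 0.0012, 0.0551])]
206 [array([0.5442, 0.0675, 0.3003]), array([ 0.5222, -0.0014,  0.0554])]
209 [array([0.5422, 0.0009, 0.0746]), array([ 0.522 , -0.0044,  0.0545])]
212 [array([ 0.5422, -0.0008,  0.0771]), array([ 0.5219, -0.0068,  0.0555])]
215 [array([ 0.5421, -0.002 ,  0.0812]), a
[... 157 characters left out ...]
y([ 0.5242, -0.0052,  0.0847])]
224 [array([ 0.542 , -0.0063,  0.0902]), array([ 0.5244, -0.0065,  0.088 ])]
227 [array([ 0.5419, -0.0071,  0.0945]), array([ 0.5243, -0.0086,  0.0889])]
230 [array([0.5422, 0.0007, 0.1217]), array([ 0.5242, -0.0111,  0.0889])]
233 [array([0.5422, 0.0007, 0.1273]), array([ 0.5208, -0.0267,  0.0546])]
236 [array([0.5422, 0.0006, 0.1319]), array([ 0.5207, -0.0293,  0.055 ])]
239 [array([0.5422, 0.0004, 0.1363]), array([ 0.5206, -0.032 ,  0.0556])]
242 [array([0.5422, 0.0008, 0.1419]), array([ 0.5204, -0.035 ,  0.0554])]
245 [array([0.5422, 0.0006, 0.1458]), array([ 0.5202, -0.0381,  0.0548])]
248 [array([0.5422, 0.0011, 0.1509]), array([0.5297, 0.0023, 0.1528])]
```

View pics/w6.png

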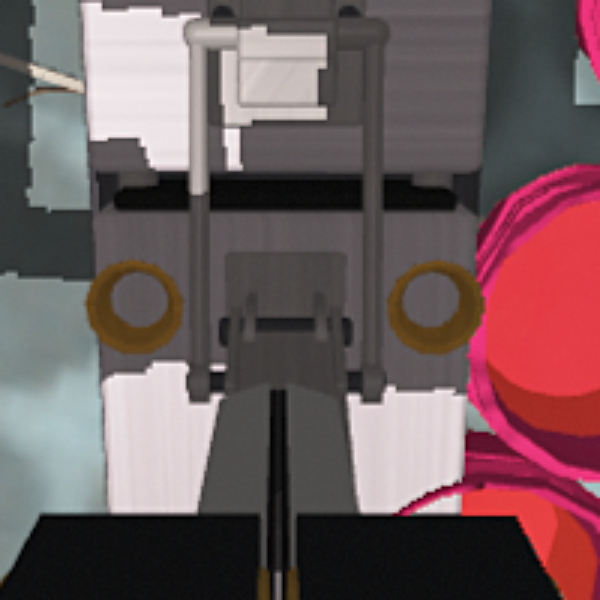

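>>> move_arm(increments=[[[0,-0.06,0,0.005,0,0,0],[0,-0.11,0,0.013,0,0,0],[0,-0.156,0,0.022,0,0,0],[0,-0.21,0,0.046,0,0,0],[0,-0.259,0,0.076,0,0,0],[0,-0.305,0,0.112,0,0,0],[0,-0.351,0,0.153,0,0,0],[0,-0.351,0,0.153,0,0,0]]])

```text
time: 6.6
tool_pos: [0.5417, -0.0417, 0.3049]
ee_rot: [3.142, 0.0, 1.538]
wrist_force: [0.0, 1.3, 0.4]
width: 0.0003
```

```bash
python3 - <<'E'
from h import *
o=robot.get_obs(); print(o['tool_pos'],o['ee_rot'],o['wrist_force'])
c=robot.camera_params("wrist");p,d=robot.snapshot("wrist"); cv2.imwrite("pics/w7.png",cv2.resize(p[80:300,220:420,::-1],None,fx=2.7,fy=2.7))
E
```

```text
[ 0.54166271 -0.04173645  0.30490826] [3.14152368e+00 4.96863535e-04 1.53753804e+00] [0.03765957 1.34193158 0.41704511]
```

View pics/w7.png

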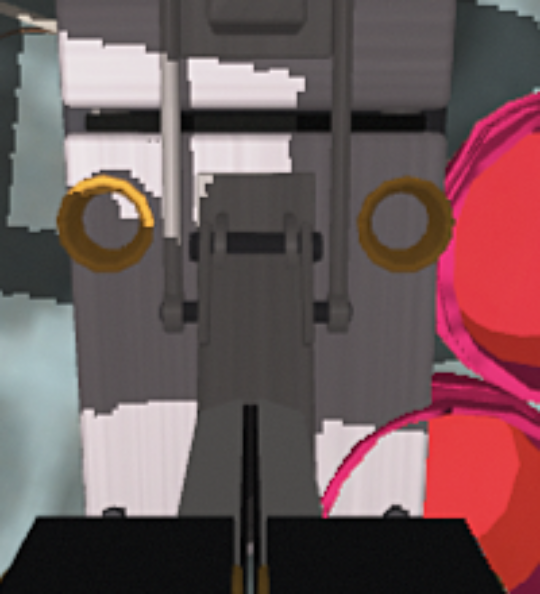

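```bash
python3 - <<'E'
from h import *
c=robot.camera_params("wrist");p,d=robot.snapshot("wrist"); cv2.imwrite("pics/w8.png",cv2.resize(p[20:220,220:420,::-1],None,fx=3,fy=3,interpolation=cv2.INTER_CUBIC))
np.set_printoptions(precision=4,suppress=True)
for v in range(40,140,3):
  print(v,[ (c['R'].T@(d[v,u]*np.linalg.solve(c['mtx'],[u,v,1])-c['t'])) for u in (315,288)])
E
```

```text
40 [array([0.5468, 0.0868, 0.066 ]), array([0.528 , 0.0894, 0.058 ])]
43 [array([0.5467, 0.0851, 0.0657]), array([0.5279, 0.0876, 0.0578])]
46 [array([0.5467, 0.0834, 0.0652]), array([0.5277, 0.0859, 0.0569])]
49 [array([0.5466, 0.0814, 0.0658]), array([0.5276, 0.0839, 0.057 ])]
52 [array([0.5465, 0.0793, 0.0668]), array([0.5276, 0.0817, 0.0584])]
55 [array([0.5462, 0.0739, 0.0839]), array([0.5275, 0.0798, 0.058 ])]
58 [array([0.5462, 0.0723, 0.0836]), array([0.5274, 0.0779, 0.0579])]
61 [array([0.5461, 0.0703, 0.0847]), array([0.5283, 0.073 , 0.0735])]
64 [array([0.5461, 0.0688, 0.0834]), array([0.5283, 0.071 , 0.0746])]
67 [array([0.546 , 0.0667, 0.0852]), array([0.5282, 0.0692, 0.074 ])]
70 [array([0.546 , 0.0655, 0.0821]), array([0.5281, 0.0674, 0.0741])]
73 [array([0.5459, 0.0636, 0.0831]), array([0.5268, 0.0682, 0.0571])]
76 [array([0.5459, 0.0617, 0.0835]), array([0.5267, 0.0661, 0.0578])]
79 [array([0.5458, 0.0599, 0.0837]), array([0.5266, 0.064 , 0.0583])]
82 [array([0.5457, 0.058 , 0.0842]), array([0.5265, 0.0621, 0.0575])]
85 [array([0.5457, 0.0563, 0.084 ]), array([0.5264
[... 593 characters left out ...]
y([0.5455, 0.0406, 0.0565]), array([0.5252, 0.0413, 0.055 ])]
115 [array([0.5454, 0.0385, 0.0553]), array([0.5251, 0.0391, 0.0559])]
118 [array([0.5453, 0.0363, 0.055 ]), array([0.5249, 0.037 , 0.0548])]
121 [array([0.5457, 0.0344, 0.0112]), array([0.5213, 0.0352, 0.0116])]
124 [array([0.5452, 0.0319, 0.0519]), array([0.5244, 0.0326, 0.0513])]
127 [array([0.5452, 0.0297, 0.0518]), array([0.5243, 0.0303, 0.0523])]
130 [array([0.5451, 0.0275, 0.0544]), array([0.5245, 0.0282, 0.0561])]
133 [array([0.545 , 0.0253, 0.0556]), array([0.5244, 0.0259, 0.0559])]
136 [array([0.5449, 0.023 , 0.0559]), array([0.5244, 0.0238, 0.0571])]
139 [array([0.5449, 0.0207, 0.0549]), array([0.5241, 0.0214, 0.0549])]
```

View pics/w8.png

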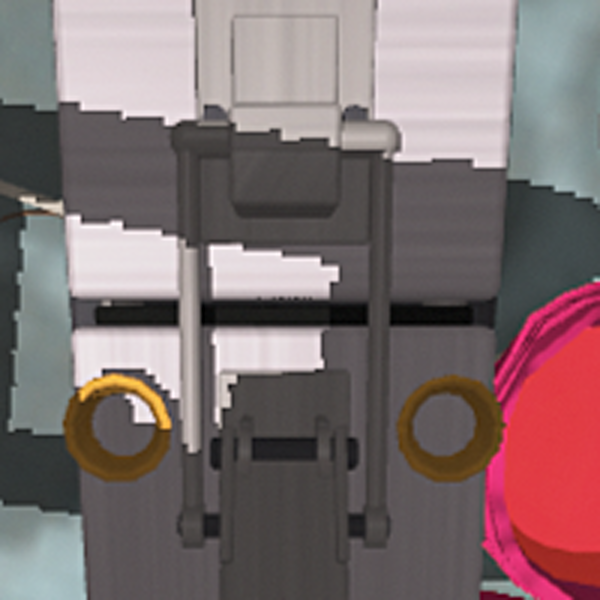

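>>> move_arm(increments=[[[0,-0.04,0,0.048,0,0,0],[0,-0.08,0,0.097,0,0,0],[0,-0.097,0,0.14,0,0,0],[0,-0.11,0,0.185,0,0,0],[0,-0.114,0,0.205,0,0,0],[0,-0.118,0,0.225,0,0,0],[0,-0.118,0,0.225,0,0,0]]])

```text
time: 7.28
tool_pos: [0.5412, -0.0533, 0.2823]
ee_rot: [-3.141, 0.001, 1.538]
wrist_force: [0.3, 0.7, 0.4]
width: 0.0005
```

>>> move_arm(increments=[[[0,-0.003,0,0.012,0,0,0],[0,-0.005,0,0.025,0,0,0],[0,-0.006,0,0.035,0,0,0],[0,-0.006,0,0.035,0,0,0]]])

```text
time: 7.62
tool_pos: [0.5412, -0.0536, 0.2792]
ee_rot: [-3.141, 0.001, 1.538]
wrist_force: [-0.0, 0.1, 1.1]
width: 0.0004
```

>>> move_arm(increments=[[[0,0,0,0.01,0,0,0],[0,0,0,0.01,0,0,0],[0,0,0,0.01,0,0,0]]])

```text
time: 7.87
tool_pos: [0.5412, -0.0534, 0.2783]
ee_rot: [-3.141, 0.0, 1.538]
wrist_force: [0.1, -0.5, 0.7]
width: 0.0005
```

>>> move_arm(increments=[[[0,0,0,0.01,0,0,0],[0,0,0,0.01,0,0,0],[0,0,0,0.01,0,0,0]]])

```text
time: 8.12
tool_pos: [0.5412, -0.0533, 0.2772]
ee_rot: [-3.141, -0.0, 1.538]
wrist_force: [-0.2, -0.6, 0.2]
width: 0.0002
```

>>> move_arm(increments=[[[0,0,0,0.005,0,0,0],[0,0,0,0.005,0,0,0],[0,0,0,0.005,0,0,0]]])

```text
time: 8.37
tool_pos: [0.5412, -0.0533, 0.2768]
ee_rot: [-3.142, 0.0, 1.538]
wrist_force: [1.0, -0.3, 1.0]
width: 0.0005
```

>>> move_arm(increments=[[[0,0,0,0.005,0,0,0],[0,0,0,0.005,0,0,0],[0,0,0,0.005,0,0,0]]])

```text
time: 8.62
tool_pos: [0.5412, -0.0534, 0.2763]
ee_rot: [-3.142, 0.0, 1.538]
wrist_force: [-1.1, -0.1, 0.2]
width: 0.0002
```

>>> move_arm(increments=[[[0,0,0,0.005,0,0,0],[0,0,0,0.005,0,0,0],[0,0,0,0.005,0,0,0]]])

```text
time: 8.87
tool_pos: [0.5412, -0.0534, 0.2758]
ee_rot: [-3.142, 0.0, 1.538]
wrist_force: [-0.3, -0.7, 0.5]
width: 0.0004
```

>>> move_arm(increments=[[[0,0,0,0.005,0,0,0],[0,0,0,0.005,0,0,0],[0,0,0,0.005,0,0,0]]])

```text
time: 9.12
tool_pos: [0.5412, -0.0534, 0.2754]
ee_rot: [3.142, 0.0, 1.538]
wrist_force: [-0.7, -1.0, 1.2]
width: 0.0007
```

>>> move_arm(increments=[[[0,0,0,0.005,0,0,0],[0,0,0,0.005,0,0,0],[0,0,0,0.005,0,0,0]]])

```text
time: 9.37
tool_pos: [0.5413, -0.0534, 0.2752]
ee_rot: [3.141, 0.0, 1.538]
wrist_force: [-0.9, -0.1, 3.7]
width: 0.0005
```

```bash
python3 - <<'E'
from h import *
np.set_printoptions(precision=4,suppress=True)
o=robot.get_obs(); print(o['tool_pos'],o['ee_rot'],o['wrist_force'])
c=robot.camera_params("wrist");p,d=robot.snapshot("wrist"); cv2.imwrite("pics/w9.png",cv2.resize(p[60:260,220:420,::-1],None,fx=3,fy=3,interpolation=cv2.INTER_CUBIC))
for v in range(140,232,4):
  print(v,[ (c['R'].T@(d[v,u]*np.linalg.solve(c['mtx'],[u,v,1])-c['t'])) for u in (306,318)])
p,d=robot.snapshot("scene"); cv2.imwrite("pics/s9.png",cv2.resize(p[160:280,260:380,::-1],None,fx=5,fy=5,interpolation=cv2.INTER_CUBIC))
E
```

```text
[ 0.5413 -0.0534  0.2752] [3.1413 0.0002 1.5381] [-0.8938 -0.0512  3.6915]
140 [array([0.5383, 0.0106, 0.0585]), array([0.5462, 0.0104, 0.0582])]
144 [array([0.5382, 0.008 , 0.058 ]), array([0.5461, 0.0077, 0.058 ])]
148 [array([0.5381, 0.0054, 0.0587]), array([0.546 , 0.0052, 0.0593])]
152 [array([0.538 , 0.0028, 0.0582]), array([0.546 , 0.0024, 0.0568])]
156 [array([0.5383, 0.0017, 0.0736]), array([0.5457, 0.0016, 0.0742])]
160 [array([ 0.5382, -0.0006,  0.0746]), array([ 0.5456, -0.0008,  0.0748])]
164 [array([ 0.5381, -0.0031,  0.0744]), array([ 0.5455, -0.0033,  0.0746])]
168 [array([ 0.538 , -0.0055,  0.0747]), array([ 0.5455, -0.0057,  0.0748])]
172 [array([ 0.5379, -0.0081,  0.0742]), array([ 0.5454, -0.0082,  0.0749])]
176 [array([ 0.5378, -0.0106,  0.0746]), array([ 0.5453, -0.0108,  0.0743])]
180 [array([ 0.5377, -0.0131,  0.0745]), array([ 0.5453, -0.0134,  0.0744])]
184 [array([ 0.5376, -0.0156,  0.0749]), array([ 0.5452, -0.0159,  0.0747])]
188 [array([ 0.5376, -0.018 ,  0.0756]), array([ 0.5451, -0.0187,  0.0737])]
192 [array([ 0.5374, -0.0209,  0.0741]), array([ 0.5451, -0.0212,  0.074 ])]
196 [array([ 0.5374, -0.0232,  0.0754]), array([ 0.545 , -0.0236,  0.0749])]
200 [array([ 0.5372, -0.0261,  0.0745]), array([ 0.5449, -0.0264,  0.0744])]
204 [array([ 0.5371, -0.0288,  0.0743]), array([ 0.5448, -0.0286,  0.0757])]
208 [array([ 0.5371, -0.0311,  0.0754]), array([ 0.5448, -0.0318,  0.0739])]
212 [array([ 0.537 , -0.0339,  0.0752]), array([ 0.5447, -0.0345,  0.0739])]
216 [array([ 0.5369, -0.0367,  0.0746]), array([ 0.5446, -0.0366,  0.0757])]
220 [array([ 0.5368, -0.0391,  0.0757]), array([ 0.5445, -0.0396,  0.0751])]
224 [array([ 0.5367, -0.0421,  0.0748]), array([ 0.5445, -0.0419,  0.0763])]
228 [array([ 0.5366, -0.0443,  0.0765]), array([ 0.5444, -0.0442,  0.0774])]
```

View pics/w9.png

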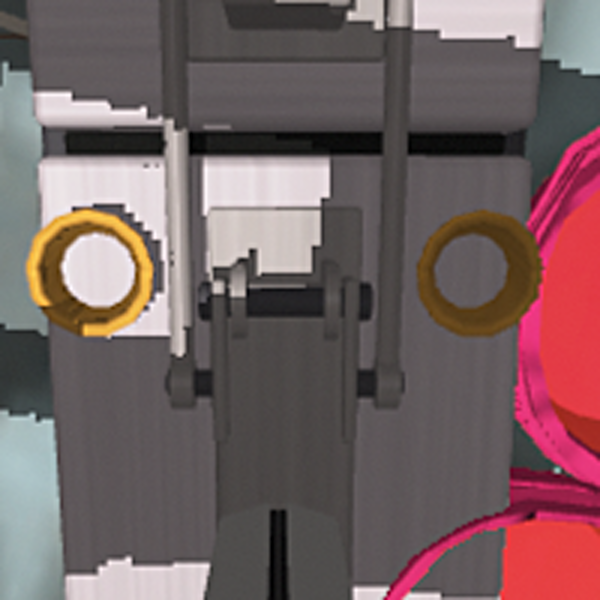

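View pics/s9.png

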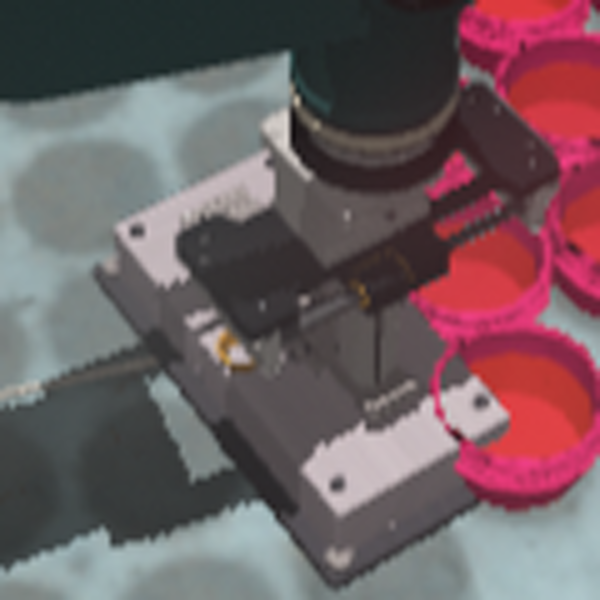

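>>> move_arm(increments=[[[0,0,0,0.004,0,0,0],[0,0,0,0.004,0,0,0],[0,0,0,0.004,0,0,0]]])

```text
time: 9.72
tool_pos: [0.5412, -0.0534, 0.2752]
ee_rot: [3.141, 0.0, 1.538]
wrist_force: [-1.5, -0.4, 5.9]
width: 0.0003
```

>>> move_arm(increments=[[[0,0,0,0.003,0,0,0],[0,0,0,0.003,0,0,0],[0,0,0,0.003,0,0,0]]])

```text
time: 9.97
tool_pos: [0.5412, -0.0534, 0.2751]
ee_rot: [3.141, 0.0, 1.538]
wrist_force: [-2.8, -0.3, 6.6]
width: 0.0003
```

>>> move_arm(increments=[[[0,0,0,0.004,0,0,0],[0,0,0,0.004,0,0,0],[0,0,0,0.004,0,0,0]]])

```text
time: 10.22
tool_pos: [0.5412, -0.0534, 0.2751]
ee_rot: [3.141, 0.0, 1.538]
wrist_force: [-3.4, -0.4, 8.6]
width: 0.0004
```

>>> move_arm(increments=[[[0,0,0,0.004,0,0,0],[0,0,0,0.004,0,0,0],[0,0,0,0.004,0,0,0]]])

```text
time: 10.47
tool_pos: [0.5412, -0.0534, 0.275]
ee_rot: [3.141, 0.0, 1.538]
wrist_force: [-4.3, -0.1, 9.9]
width: 0.0005
```

>>> move_arm(increments=[[[0,0,0,0.006,0,0,0],[0,0,0,0.006,0,0,0],[0,0,0,0.006,0,0,0]]])

```text
time: 10.72
tool_pos: [0.5412, -0.0534, 0.275]
ee_rot: [3.141, 0.001, 1.538]
wrist_force: [-4.7, -0.5, 11.3]
width: 0.0001
```

>>> move_arm(increments=[[[0,0,0,-0.01,0,0,0],[0,0,0,-0.03,0,0,0],[0,0,0,-0.1,0,0,0],[0,0,0,-0.4,0,0,0],[0,0,0,-0.8,0,0,0],[0,0,0,-1,0,0,0],[0,0,0,-1,0,0,0]]])

```text
time: 11.3
tool_pos: [0.5422, -0.0534, 0.3792]
ee_rot: [3.13, 0.002, 1.538]
wrist_force: [0.7, 0.7, -0.2]
width: 0.0001
```

>>> move_arm(increments=[[[0,-0.35,0,0,0,0,0],[0,-0.7,0,0,0,0,0],[0,-1,0,0,0,0,0],[0,-1,0,0,0,0,0],[0,-1,0,0,0,0,0]]])

```text
time: 11.72
tool_pos: [0.5378, -0.1545, 0.371]
ee_rot: [-3.139, -0.002, 1.535]
wrist_force: [0.2, 0.1, -0.9]
width: 0.0004
```

```bash
python3 - <<'E'
from h import *
np.set_printoptions(precision=4,suppress=True)
o=robot.get_obs(); print(o['tool_pos'],o['ee_rot'],o['wrist_force'])
c=robot.camera_params("wrist");p,d=robot.snapshot("wrist"); cv2.imwrite("pics/w10.png",p[:,:,::-1])
np.save("pics/w10.npy",d)
L=[]
for v in range(20,230,5):
  X=c['R'].T@(d[v,313]*np.linalg.solve(c['mtx'],[313,v,1])-c['t']); L.append(X[1:])
print(np.array(L))
p,d=robot.snapshot("scene"); cv2.imwrite("pics/s10.png",cv2.resize(p[160:280,260:380,::-1],None,fx=5,fy=5,interpolation=cv2.INTER_CUBIC))
E
```

```text
[ 0.5378 -0.1545  0.371 ] [-3.1392 -0.0015  1.5355] [ 0.203   0.1254 -0.8763]
[[ 0.0095  0.0581]
 [ 0.0003  0.0757]
 [-0.0032  0.075 ]
 [-0.0067  0.074 ]
 [-0.0109  0.0752]
 [-0.0142  0.0727]
 [-0.0185  0.0746]
 [-0.0225  0.0751]
 [-0.0265  0.0749]
 [-0.0305  0.0753]
 [-0.0346  0.0754]
 [-0.0387  0.076 ]
 [-0.0428  0.0763]
 [-0.0468  0.0758]
 [-0.051   0.0758]
 [-0.0552  0.0765]
 [-0.0594  0.0765]
 [-0.0636  0.0759]
 [-0.0679  0.077 ]
 [-0.0721  0.0746]
 [-0.0766  0.0854]
 [-0.081   0.0555]
 [-0.0857  0.0545]
 [-0.0906  0.0546]
 [-0.0953  0.0562]
 [-0.1002  0.0554]
 [-0.1053  0.0536]
 [-0.1147  0.01  ]
 [-0.1217  0.0002]
 [-0.1276  0.0006]
 [-0.1337 -0.0001]
 [-0.14   -0.0011]
 [-0.146  -0.0001]
 [-0.1519  0.0011]
 [-0.1584 -0.0002]
 [-0.1647 -0.0001]
 [-0.1711 -0.0003]
 [-0.177   0.0017]
 [-0.1843 -0.0011]
 [-0.1904  0.0005]
 [-0.1971 -0.    ]
 [-0.2036  0.0005]]
```

View pics/w10.png

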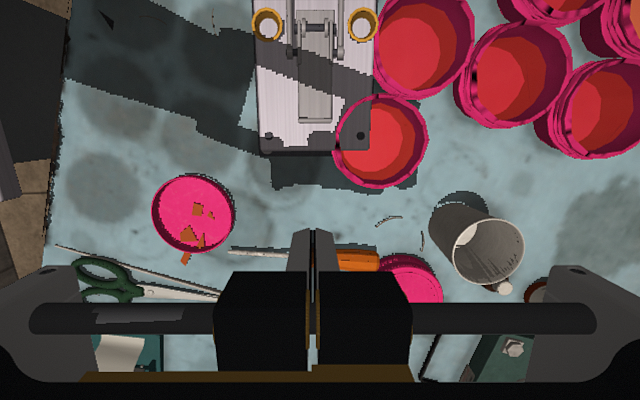

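View pics/s10.png

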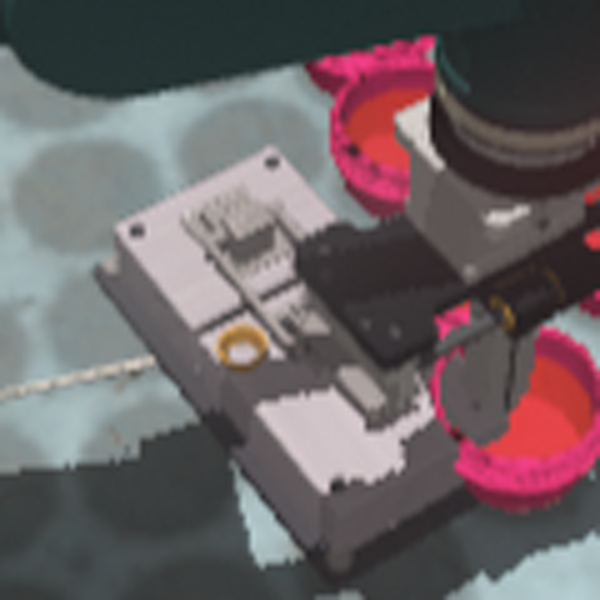

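>>> move_arm(increments=[[[0,0.35,0,-0.3,0,0,0],[0,0.7,0,-0.5,0,0,0],[0,0.8,0,-0.5,0,0,0],[0,0.8,0,-0.5,0,0,0],[0,0.8,0,-0.5,0,0,0]]])

```text
time: 12.23
tool_pos: [0.5405, -0.0721, 0.4222]
ee_rot: [-3.141, 0.001, 1.541]
wrist_force: [-1.2, -0.1, -0.3]
width: 0.0007
```

```bash
python3 - <<'E'
from h import *
np.set_printoptions(precision=4,suppress=True)
o=robot.get_obs(); print(o['tool_pos'],o['wrist_force'])
c=robot.camera_params("wrist");p,d=robot.snapshot("wrist"); cv2.imwrite("pics/w11.png",cv2.resize(p[0:200,220:420,::-1],None,fx=3,fy=3,interpolation=cv2.INTER_CUBIC))
r=lambda u,v:c['R'].T@(d[v,u]*np.linalg.solve(c['mtx'],[u,v,1])-c['t'])
for u in (313,294,280): print(u,np.array([r(u,v)[1:] for v in range(0,95,3)]).T)
E
```

```text
[ 0.5405 -0.0721  0.4222] [-1.246  -0.1032 -0.2951]
313 [[0.1448 0.1417 0.1206 0.1172 0.1147 0.112  0.1092 0.1061 0.1028 0.0998
  0.0947 0.0919 0.0893 0.0864 0.0838 0.0808 0.0781 0.0716 0.0687 0.0661
  0.0635 0.0605 0.0577 0.055  0.0535 0.053  0.0501 0.0474 0.0443 0.0411
  0.0381 0.0024]
 [0.0014 0.0013 0.054  0.0559 0.0553 0.0549 0.055  0.056  0.0577 0.0583
  0.0668 0.0669 0.066  0.0664 0.0657 0.0665 0.066  0.0825 0.0836 0.0831
  0.0821 0.0836 0.0835 0.0834 0.0752 0.059  0.0579 0.0548 0.0552 0.0559
  0.0543 0.4024]]
294 [[0.1453 0.1427 0.1208 0.118  0.1157 0.1126 0.1095 0.1064 0.1043 0.1011
  0.098  0.0952 0.0928 0.09   0.087  0.084  0.0809 0.078  0.0712 0.0684
  0.0657 0.0628 0.0602 0.0571 0.0547 0.0517 0.0485 0.0455 0.0427 0.0398
  0.0368 0.0338]
 [0.0017 0.0002 0.0551 0.0555 0.0539 0.0548 0.056  0.0569 0.0546 0.0558
  0.0566 0.0566 0.0549 0.0543 0.0551 0.0555 0.0562 0.0561 0.0741 0.0741
  0.0734 0.074  0.0726 0.0738 0.0713 0.0717 0.0732 0.074  0.0728 0.0728
  0.0724 0.0726]]
280 [[ 0.1466  0.1431  0.1212  0.1184  0.1155  0.1128  0.1103  0.1073  0.1049
   0.1016  0.0987  0.0961  0.0932  0.0901  0.0024  0.0845  0.0818  0.0787
   0.0753  0.0729  0.0696  0.0669  0.0635  0.0606  0.0575  0.0545  0.0514
   0.0485  0.0454  0.0422  0.0391  0.0359]
 [-0.0005  0.0006  0.0553  0.0554  0.0557  0.0555  0.0548  0.0553  0.0541
   0.0557  0.0558  0.0547  0.0549  0.0558  0.4024  0.0548  0.0541  0.0548
   0.057   0.0542  0.0556  0.0543  0.0562  0.0555  0.0562  0.0559  0.056
   0.0544  0.0546  0.0557  0.0554  0.0557]]
```

View pics/w11.png

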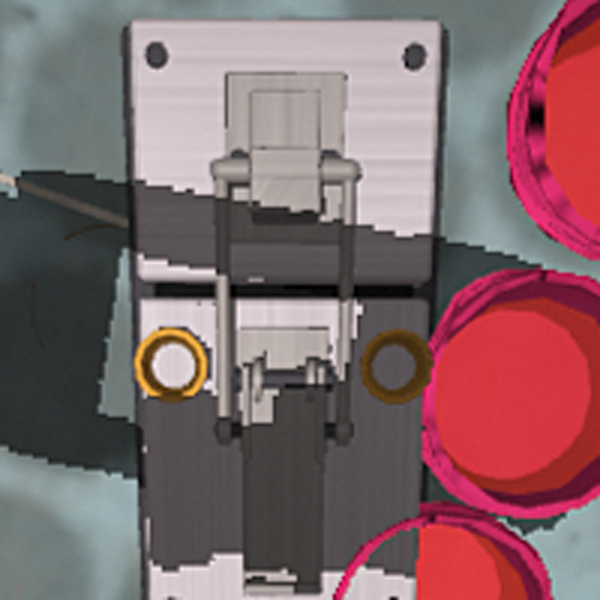

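```bash
python3 -c "
from bench import robot
print(robot.close_job())"
```

```text
the job is handed in; nothing more can be done
None
```

The mould is latched and the job was handed in at about 12 s of the 69 s allowed. No verdict came back, so this rests on my own checks.

**What I did:** With the closed fingers I tipped the wire loop towards the keeper until it fell over the hook. I then pushed the lever over from the keeper side along its arc. Near the end I went down in steps of 0.3–1 mm until the wrist force jumped, which was the rubber tip. I pressed on to about 12 N in total and lifted straight off.

**Last checks:**
- **Loop:** the bar sits under the keeper's lip. It is about 6 mm nearer the pivot than the open seat position, so the sliding half is drawn in by about 6 mm.
- **Lever:** it stayed down at about 1.53 rad, past centre. This fits the stop tip, which depth measured beforehand at about 71–72 mm over the table.
- **Robot and bystanders:** the gripper was clear of everything at hand-in. I never drove it near a bystander and none looked shifted in the pictures, but I did not measure their positions again.

**Not confirmed or unexpected:**
- **Force on the stop:** the lever's remaining force on it after release could not be measured. I infer it from the press and the hinge friction.
- **Sideways force:** about 4–5 N showed up during the final press and went away on lifting.
- **Lever push:** the readings taken in the pauses of the swing were 1–2 N, lower than the 4–7 N peak given. I took none near 0.8 rad, where that peak falls.

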